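Charged battery pack from the charger to the cordless lab pump

ROBOT

A 6-joint arm with a two-finger parallel gripper is mounted at the origin on the work surface. World frame = base frame: x ahead of the robot, y to its left, z up, the work surface at z = 0. Lengths are in m, angles in rad, forces in N, time in s.
With the tool pointing down it reaches from about 0.375 to 0.975 m from the base axis. Payload 3.8 kg.
Tool frame: the origin (TCP) lies midway between the tips of the shut fingers; the grasp point (between the pads) lies 19 mm behind it; z points along the fingers, y is the line along which they close (so a half turn about z gives the same grasp; the last joint's range is limited). The gripper opens to 88 mm and grips with 3 to 60 N. Pads are 18 mm wide; open, the fingers measure 123 mm over their backs; the gripper's body (75 mm by 187 mm) begins 45 mm behind the grasp point.
Start: joints at [1.258, 0.264, 1.604, -0, 1.274, -0.037], TCP at [0.184, 0.649, 0.239] pointing down, gripper open.
Joint ranges: [-2.63, 2.63], [-0.94, 2.18], [0.31, 2.57], [-1.31, 4.45], [0, 2.66], [-2.55, 2.55]. Speed limits (rad/s): [2.57, 2.57, 3.14, 3.14, 3.14, 3.14].

INTERFACE

Orientations are given as a 3x3 rotation matrix whose columns are the frame's x, y, z axes.
In Python, from plant import ctrl gives the robot as it stands.
- The arm moves only by the tool servo_tool, never from a script. Its argument "plan" is a list of rows, each a list of 5 numbers: the shift along the tool's x, y, z normalised to -1 to 1, where 1 is 500 mm, then the turn about the tool's z normalised to -1 to 1, where 1 is 120 degrees, then the opening, from -1 (shut) to 1 (fully open), so that 0 is half open. A call has 1 to 5 rows; each row is the pose to reach, as a shift and turn from the pose commanded when the call began, along the tool's axes at that moment; what a row does not reach only later rows make up. A row lasts 1/8 s, in which the tool goes at most 62.5 mm and 10.7 degrees, less where a joint would pass 70% of its speed; a pose out of reach is approached as far as the arm can. A call with a number of a shift or a turn outside -1 to 1 is refused whole. A call with a gripper value outside its range is refused whole. The fingers move at their own pace and stop on an object; "force" is the grip in N (left out, the last holds). Time passes only in rows, so rows that repeat a pose let the fingers close. It gives the time, the measured TCP pose, the force, the opening and the grip force at its end, in the units of the state.
- ctrl.state(): the state, without advancing time (a new reading comes with each control period).
- ctrl.capture(name): name is "scene" or "side" or "wrist"; returns a dict with "frame" (400x640x3 uint8, blue, green, red), "K" (3x3 intrinsics, pixels), "dist_coeffs" ([k1, k2, p1, p2, k3] as OpenCV has them; the pictures are not rectified), "extrinsics" (4x4, takes a point from camera to world coordinates). Camera axes: x right, y down, z forward; pixel columns grow to the right and rows downward; lengths in m; the calibration is good to about 2 mm. A picture is of the moment at which its call begins. There is no depth.
- ctrl.finish_job(): hands the job in; it is judged then, once.
The state is a dict: "clock": time; "joint_pos": joint angles; "qvel": joint speeds; "joint_torque": joint torques, N m; "tool_pos": TCP position; "orientation": TCP orientation; "force": force on the tool from outside, world axes, zero at the start; "torque": the same for the moment, N m; "opening": finger opening in m; "grasp_force": force on a finger pad.
Only numpy, scipy, OpenCV 4.12 (cv2) and the standard library are available. Lean on these libraries where they do the work, as an engineer would, in place of code of your own. Each camera call takes 0.05 s, during which the arm holds its last target. There are 200 camera calls.

TASK

The pump's battery pack is charged: press the catch pad on the charger so that the pack springs loose, slide it out of the charger's rail, and slide it into the same kind of rail on the vacuum pump until the pump's catch clicks and holds it by itself. Push firmly but do not force anything: stop once it has clicked, and leave the spool, beaker and reagent bottle where they stand.

Things in the scene. Friction and masses are not known exactly. Their poses are not given: they have to be found in the camera images.
- charger: Battery charger, fixed: grey base 92 mm wide with an aluminium rail, behind it a dark catch block with steel hook and pad, then a low beige case (110 wide, 40 tall, no gauges). Origin: on the bench under the middle of the rail's mouth. x: along the rail, the way a pack slides in (away from the robot); z up. The pack starts locked here, its origin at x = 34, z = 12 mm.
- charger_mouth (a point): Middle of the mouth of the charger's rail, on its floor, 12 mm above the bench; axes as charger. From x = 0 to 70 mm two side walls, 63 mm apart, 25.5 mm above the bench, carry inward lips (48 apart, undersides 7.5 over the floor) that hold the pack's flange down. The pack can be lifted out only when its flange is clear: pack origin 41 mm or more before the mouth.
- charger_apron (a point): Point on the charger's open apron, 50 mm before the mouth: the rail's floor runs on at the same 12 mm height to 75 mm before the mouth, without lips. Flared lead-ins reach from the mouth 27 mm out, about 63 mm apart at the mouth, widening to 79, 25 mm above the bench.
- charger_pad (a point): Middle of the top of the charger's dark catch pad (34 mm along the rail, 30 across, 45 above the bench, 165 past the mouth). Press straight down: hook clear when pad is 7 to 9 mm down here, about 4 rising to 15 N, stop at 13 mm; it springs back. A spring ejector (about 7 N) then pushes the pack back by some 8 mm; it stays in the rail, free to be drawn out.
- charger_catch (a joint): Rocker of the charger's catch, rad: 0 = hook down (locked), grows as the pad is pressed, hook clear at about 0.25, stop at 0.42.
- battery: Grey battery pack, 0.2 to 0.33 kg: dark flat flange 80 (x) x 60 (y) x 6 mm under a grey body 78 x 44 x 52 (top 58 above the underside). Grip it across y by its flat sides, 44 mm apart, above the rail's lips. Origin: centre of the flange's underside; x points to the tongue, which enters a rail first; z up.
- battery_rib (a point): Top of the upright rib at the end of the pack's tongue (26 wide, from the flange's end to 76 mm ahead of the pack's origin). The rib spans x = 66 to 76, its top 16 mm above the underside; the catch's hook drops behind it.
- pump: Cordless vacuum pump, fixed: same base, rail, catch block and hook as the charger, in front of a beige case 150 x 140 x 95 mm (from x = 200 on) with two round gauges. Origin and axes as the charger's. Its catch block is adjustable: the pack clicks in with its origin anywhere from x = 19 to 49 mm, 2.5 mm short of a rubber buffer; exactly where is not known and must be felt.
- pump_mouth (a point): Middle of the mouth of the pump's rail, on its floor 12 mm above the bench; all sizes as the charger's rail. Sliding in, the tongue meets a spring ejector 8 mm before the click (4 to 7 N), the rib lifts the hook (2 to 8 N more), the hook snaps down behind it, then a stiff rubber buffer is felt (8 N/mm): stop by 20 N, 28 N breaks it. A pack that has not clicked is pushed back when let go.
- pump_apron (a point): Point on the pump's open apron, 50 mm before its mouth, 12 mm above the bench; built as the charger's. A pack set down level with its origin here has its flange's front edge 10 mm before the lips and can be slid in.
- pump_catch (a joint): Rocker of the pump's catch, rad: 0 = hook down, grows to about 0.25 as the rib passes under the hook, and back to near 0 at the click.
- pump_ejector (a joint): Spring ejector of the pump's catch block, m: 0 = fully out, about 0.008 when a pack is clicked in, 0.0105 as it meets the buffer; over 0.013 the buffer is overloaded.
- spool: White plastic spool standing on its flange, 56 mm across, 26 tall; bystander, loose, to be left alone. Origin: centre of its underside.
- beaker: Empty glass beaker, 70 mm across, 90 tall; bystander, loose, to be left alone. Origin: centre of its underside.
- reagent: Amber reagent bottle, 60 mm across, 130 tall; bystander, loose, to be left alone. Origin: centre of its underside.
Mind the look-alikes: they are no part of the job. What is shaped like the battery but blue or red is not meant.

How it is judged:
By the outcome, as a careful person would: the job done as asked, in the order asked, and still so for the second after the job is handed in, with the robot touching nothing.
It also fails if it takes over 64 s, if anything falls off the work surface, if the arm or the gripper's body presses on something with over 40 N, if the wrist force passes 120 N, or if a joint passes its speed limit or range.

## Working session

There is one attempt and no reset: what is moved stays moved. The work goes in short steps, Python scripts to look and compute and a tool call to move; the robot and the scene stay as the last step left them, time stands still between calls to the robot, and variables do not carry over. Pictures are saved under pics/ and viewed, at most 10 in all, crops included, and the job is handed in when it is done.

Besides the shell and the picture viewer there is one more tool, called by a JSON object that holds its "fn" and its "kwargs". servo_tool: Moves the arm, as the interface text tells. Its arguments: {"type":"object","properties":{"plan":{"type":"array","items":{"type":"array","items":{"type":"number","minimum":-1,"maximum":1}}},"force":{"type":"number"}},"required":["plan"]}

```bash
mkdir -p pics; ls; python3 - <<'E'
from plant import ctrl
import cv2,pickle
d={}
for n in ("scene","side","wrist"):
    c=ctrl.capture(n); d[n]=c; cv2.imwrite(f"pics/{n}0.png",c["frame"])
    print(n,c["K"].tolist() if hasattr(c["K"],'tolist') else c["K"],c["dist_coeffs"],c["extrinsics"])
pickle.dump(d,open("d0.pkl","wb"))
s=ctrl.state();print(s)
E
```

```text
pics
scene [[456.8384259234884, 0.0, 308.3904181861532], [0.0, 456.8384259234884, 201.15930478487695], [0.0, 0.0, 1.0]] [-0.07095236  0.          0.          0.          0.        ] [[-0.20906015  0.81047152 -0.54720177  1.31986239]
 [ 0.97782314  0.18039339 -0.10639612  0.17806526]
 [ 0.01248055 -0.55730974 -0.83021087  1.33670112]
 [ 0.          0.          0.          1.        ]]
side [[362.38400822447676, 0.0, 320.88865060790505], [0.0, 362.38400822447676, 204.16956577500937], [0.0, 0.0, 1.0]] [-0.04578347  0.          0.          0.          0.        ] [[ 0.84553477 -0.27205787  0.45940774  0.05274309]
 [-0.53384574 -0.44516567  0.71891325 -0.70302306]
 [ 0.00892655 -0.85311901 -0.52163998  0.58035122]
 [ 0.          0.          0.          1.        ]]
wrist [[360.43399205586377, 0.0, 321.9904372366068], [0.0, 360.43399205586377, 197.68308915451357], [0.0, 0.0, 1.0]] [-0.0075304  0.         0.         0.         0.       ] [[ 0.27258092  0.91867383  0.28589863  0.10914823]
 [ 0.96213226 -0.25993657 -0.08206397  0.67070285]
 [-0.00107451  0.29744137 -0.95473948  0.38180695]
 [
[... 153 characters left out ...]

        1.27369771e+00, -3.69319682e-02]), 'qvel': array([ 0.00126746, -0.00281117, -0.00298304,  0.00052166,  0.0006998 ,
        0.00074968]), 'joint_torque': array([-8.33676995e-05, -5.02855182e+01, -3.57464647e+01,  7.30790617e-02,
        2.50966928e-02, -1.08453287e-04]), 'tool_pos': array([0.18362461, 0.64895242, 0.23767925]), 'orientation': array([[-9.62222593e-01,  2.72263462e-01, -5.38391334e-04],
       [ 2.72263986e-01,  9.62221164e-01, -1.65950496e-03],
       [ 6.62289721e-05, -1.74339773e-03, -9.99998478e-01]]), 'force': array([-1.02767261, -0.08742654, -0.24801963]), 'torque': array([-0.02677769, -0.0132534 , -0.0478608 ]), 'grasp_force': 0.0, 'opening': 0.08792650448612599}
```

View pics/scene0.png

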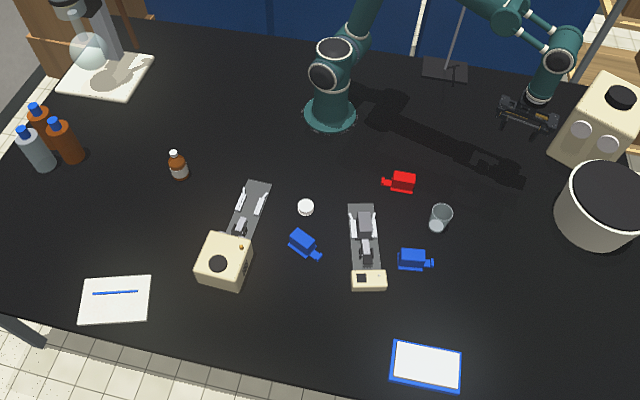

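View pics/side0.png

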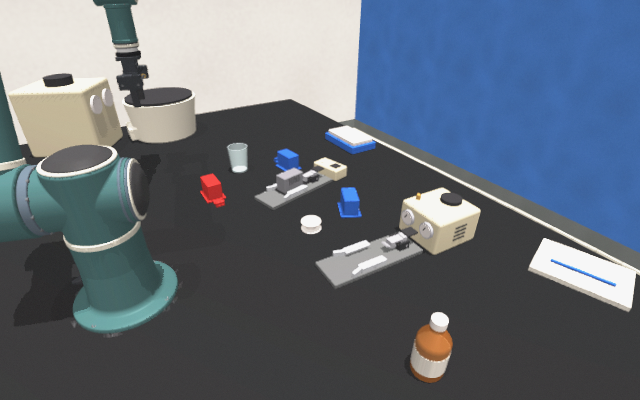

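The scene picture shows the charger (pack at about (364,222), beige case (368,280)) and the pump (rail at (250,205), case (222,260)). The spool is at (306,207), the beaker at (440,217) and the reagent bottle at (178,165). The side view agrees. Next I'll enlarge the scene view for corner picks.

```bash
cat > h.py <<'E'
import cv2,numpy as np,pickle
def ray(c,uv):
    p=cv2.undistortPoints(np.array([[uv]],float),c["K"],c["dist_coeffs"])[0,0]
    E=c["extrinsics"]; return E[:3,3],E[:3,:3]@np.array([p[0],p[1],1.])
def onz(c,uv,z):
    o,d=ray(c,uv); return o+d*(z-o[2])/d[2]
def proj(c,P):
    E=np.linalg.inv(c["extrinsics"]); r=cv2.Rodrigues(E[:3,:3])[0]
    return cv2.projectPoints(np.array(P,float).reshape(-1,3),r,E[:3,3],c["K"],c["dist_coeffs"])[0][:,0]
def load(f): return pickle.load(open(f,"rb"))
E
python3 - <<'E'
from h import *
d=load("d0.pkl");f=d["scene"]["frame"]
a=cv2.resize(f[172:300,190:275],None,fx=4.6,fy=4.6,interpolation=cv2.INTER_CUBIC)
b=cv2.resize(f[172:300,335:420],None,fx=4.6,fy=4.6,interpolation=cv2.INTER_CUBIC)
im=np.hstack([a,b]);print(im.shape)
cv2.imwrite("pics/z1.png",cv2.convertScaleAbs(im,alpha=1.3,beta=10))
E
```

```text
(589, 782, 3)
```

View pics/z1.png

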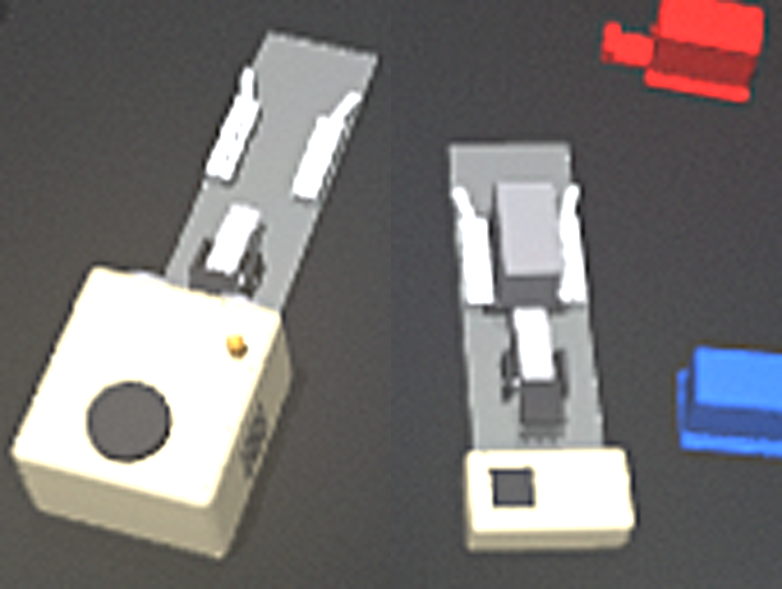

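The enlarged crop shows the pump apron's front corners at crop (268,33) and (378,57). The charger's are at (450,145) and (570,143), and the pack top spans (497,182) to (558,272). I'll cast these onto their planes.

```bash
python3 - <<'E'
from h import *
c=load("d0.pkl")["scene"]
def px(u,v,off): return ((u-(391 if off else 0))/4.6+(335 if off else 190), v/4.6+172)
for n,off,C in (("pump",0,[(268,33),(378,57),(166,275),(283,305)]),("chg",1,[(450,145),(570,143),(472,448),(604,445)])):
    P=np.array([onz(c,px(u,v,off),.012)[:2] for u,v in C])
    w=np.linalg.norm(P[0]-P[1]); m=(P[0]+P[1])/2; m2=(P[2]+P[3])/2
    ax=[np.arctan2(*(q)[::-1]) for q in (P[2]-P[0],P[3]-P[1],m2-m)]
    print(n,P.round(4).tolist(),"w",w,np.linalg.norm(P[2]-P[3]),"ang",np.degrees(ax))
    a=ax[2]; e=np.array([np.cos(a),np.sin(a)])
    print(" origin",m+.075*e,"len",np.linalg.norm(m2-m))
print("pack top",[onz(c,px(u,v,1),.070)[:2].round(4).tolist() for u,v in [(497,182),(553,182),(502,272),(560,272)]])
print("chg case top z40",[onz(c,px(u,v,1),.04)[:2].round(4).tolist() for u,v in [(470,452),(628,450),(470,535),(633,530)]])
print("pump case top z95",[onz(c,px(u,v,0),.095)[:2].round(4).tolist() for u,v in [(95,270),(280,310),(15,455),(210,505)]])
E
```

```text
pump [[0.4005, -0.2234], [0.4042, -0.1333], [0.627, -0.2345], [0.6325, -0.1445]] w 0.0901569388802034 0.09007344480062479 ang [-2.79024894 -2.81224074 -2.80128591]
 origin [ 0.47725135 -0.18204019] len 0.22770842070893643
chg [[0.4266, 0.1446], [0.4049, 0.2336], [0.6721, 0.2005], [0.6504, 0.29]] w 0.09156488776971355 0.09208756443582897 ang [12.82637881 12.94537923 12.88588201]
 origin [0.488844   0.20582489] len 0.2518457451999525
pack top [[0.4898, 0.1842], [0.4811, 0.2236], [0.5628, 0.1988], [0.5541, 0.2385]]
chg case top z40 [[0.689, 0.1992], [0.6648, 0.3041], [0.7486, 0.2088], [0.7223, 0.3143]]
pump case top z95 [[0.6773, -0.2572], [0.6797, -0.1252], [0.8204, -0.2633], [0.8261, -0.1297]]
```

```bash
cat >> h.py <<'E'
CH=(np.array([.489,.206]),np.radians(12.9)); PU=(np.array([.4772,-.182]),np.radians(-2.8))
def loc(F,x,y=0):
    a=F[1]; return F[0]+np.array([[np.cos(a),-np.sin(a)],[np.sin(a),np.cos(a)]])@np.array([x,y])
def to(s,xyz,yaw):
    "row for TCP xyz, tool y axis across heading yaw (up to half turn)"
    R=s["orientation"]; d=R.T@(np.array(xyz)-s["tool_pos"])/.5
    t=-(np.degrees(yaw)+90-np.degrees(np.arctan2(R[1,1],R[0,1]))); t=(t+90)%180-90
    return d.round(4).tolist(), round(t/120,4)
E
python3 - <<'E'
from h import *
from plant import ctrl
s=ctrl.state(); print(to(s,[*loc(CH,165),.14] if 0 else [*loc(CH,.165),.16],CH[1]), loc(CH,.165))
E
```

```text
([-1.1183, -0.5274, 0.1562], np.float64(-0.2392)) [0.6498356  0.24283627]
```

{"fn": "servo_tool", "kwargs": {"plan": [[-0.56, -0.26, 0.0, -0.239, -1], [-0.56, -0.26, 0.0, -0.239, -1], [-0.56, -0.26, 0.0, -0.239, -1], [-0.56, -0.26, 0.0, -0.239, -1], [-0.56, -0.26, 0.0, -0.239, -1]], "force": 20}}

```text
clock: 0.78
tool_pos: [0.419, 0.4465, 0.2385]
orientation: [[-0.975, -0.223, -0.0], [-0.223, 0.975, -0.0], [0.0, -0.0, -1.0]]
force: [0.8, 0.1, 0.2]
opening: 0.0406
grasp_force: 0.0
```

```bash
python3 - <<'E'
from h import *
from plant import ctrl
s=ctrl.state(); print(s["clock"],s["tool_pos"],to(s,[*loc(CH,.165),.12],CH[1]))
E
```

```text
0.775 [0.4189843  0.44650505 0.23846391] ([-0.3593, -0.5, 0.2369], np.float64(-0.0001))
```

{"fn": "servo_tool", "kwargs": {"plan": [[-0.23, -0.5, 0.04, 0, -1], [-0.23, -0.5, 0.04, 0, -1], [-0.23, -0.5, 0.04, 0, -1], [-0.23, -0.5, 0.04, 0, -1], [-0.23, -0.5, 0.04, 0, -1]]}}

```text
clock: 1.4
tool_pos: [0.587, 0.2269, 0.2179]
orientation: [[-0.976, -0.22, -0.001], [-0.22, 0.976, -0.001], [0.001, -0.001, -1.0]]
force: [-0.2, 0.1, -0.7]
opening: 0.0008
grasp_force: 0.0
```

```bash
python3 - <<'E'
from h import *
from plant import ctrl
s=ctrl.state(); print(s["clock"],s["tool_pos"],s["qvel"].round(3),to(s,[*loc(CH,.165),.06],CH[1]))
c=ctrl.capture("wrist"); pickle.dump(c,open("w1.pkl","wb"))
f=c["frame"].copy()
F=CH
P=[[*loc(F,x,y),z] for x,y,z in [(-.075,.046,.012),(-.075,-.046,.012),(0,0,.012),(.034,0,.07),(.165,0,.045),(.148,.015,.045),(.182,-.015,.045),(.2,.055,.04),(.2,-.055,.04)]]
for u,v in proj(c,P):
    cv2.circle(f,(int(round(u)),int(round(v))),2,(0,255,0),1)
cv2.imwrite("pics/w1.png",f)
E
```

```text
1.4 [0.58704496 0.2268765  0.21792845] [-0.285  0.107 -0.101  0.024 -0.002 -0.298] ([-0.1298, 0.0038, 0.3157], np.float64(-0.0017))
```

View pics/w1.png

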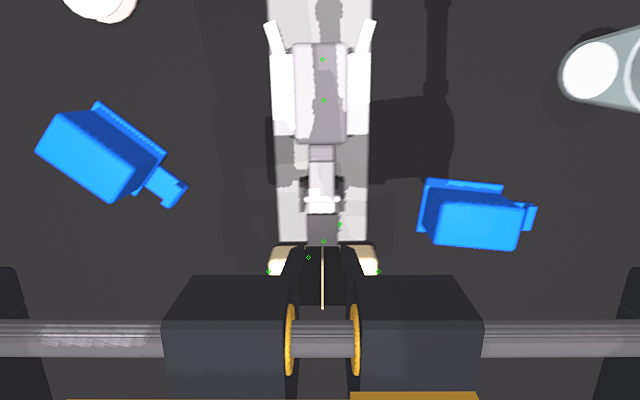

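The wrist picture shows the charger: lead-in tips at about (268,22) and (373,20), wall ends near row 138, and the dark pad between (306,213) and (340,247). My projected pad centre falls at (323,241), about 10 mm too far along. I'll check that with rays.

```bash
python3 - <<'E'
from h import *
c=load("w1.pkl")
a=CH[1];R=np.array([[np.cos(a),np.sin(a)],[-np.sin(a),np.cos(a)]])
for n,uv,z in [("tipL",(268,22),.025),("tipR",(373,20),.025),("wallend",(281,143),.0255),("wallendR",(370,138),.0255),("padnear",(323,213),.045),("padfar",(323,247),.045),("padL",(306,230),.045),("padR",(340,230),.045),("packTL",(295,43),.07),("packTR",(347,43),.07),("case",(380,245),.04),("baseL",(280,240),.012),("baseR",(368,240),.012)]:
    print(n,(R@(onz(c,uv,z)[:2]-CH[0])*1000).round(1))
g=cv2.cvtColor(c["frame"],cv2.COLOR_BGR2GRAY)
print(g[195:275:2,312].tolist())
E
```

```text
tipL [-29.  -46.3]
tipR [-30.2  43.1]
wallend [ 74.1 -39. ]
wallendR [69.8 44. ]
padnear [136.7  -0. ]
padfar [ 1.715e+02 -1.000e-01]
padL [153.8 -16.2]
padR [153.9  16.1]
packTL [ -7.6 -20.6]
packTR [-7.5 18.4]
case [171.9  55.6]
baseL [178.7 -45.5]
baseR [179.   47.5]
[255, 255, 255, 255, 255, 255, 255, 255, 255, 152, 102, 125, 123, 123, 121, 121, 121, 117, 118, 116, 117, 115, 114, 112, 111, 119, 36, 39, 37, 38, 38, 40, 40, 39, 40, 39, 38, 38, 38, 38]
```

```bash
python3 - <<'E'
from h import *
c=load("d0.pkl")["scene"]
a=CH[1];R=np.array([[np.cos(a),np.sin(a)],[-np.sin(a),np.cos(a)]])
for v in range(370,450,5):
    px=((543-391)/4.6+335, v/4.6+172); q=(int(round(px[0])),int(round(px[1])))
    print(v,(R@(onz(c,px,.045)[:2]-CH[0])*1000).round(1),c["frame"][q[1],q[0]])
E
```

```text
370 [134.3   2.8] [223 216 216]
375 [138.2   2.5] [140 135 136]
380 [142.    2.1] [61 58 61]
385 [145.9   1.8] [72 72 71]
390 [149.7   1.5] [74 73 73]
395 [153.5   1.2] [74 73 72]
400 [157.3   0.8] [76 76 76]
405 [161.1   0.5] [75 73 74]
410 [164.9   0.2] [76 75 76]
415 [ 1.687e+02 -1.000e-01] [76 77 77]
420 [172.5  -0.5] [67 66 66]
425 [176.2  -0.8] [69 71 69]
430 [180.   -1.1] [81 83 81]
435 [183.7  -1.4] [108 107 106]
440 [187.5  -1.7] [121 119 116]
445 [191.2  -2.1] [122 129 130]
```

```bash
python3 - <<'E'
from h import *
from plant import ctrl
s=ctrl.state(); print(s["clock"],s["tool_pos"],s["qvel"].round(3),to(s,[*loc(CH,.160),.053],CH[1]))
E
```

```text
1.45 [0.58822314 0.22530806 0.21768935] [ 0.051 -0.016  0.015  0.025  0.015  0.064] ([-0.118, 0.008, 0.3293], np.float64(-0.0019))
```

{"fn": "servo_tool", "kwargs": {"plan": [[-0.116, 0.004, 0.1, 0, -1], [-0.116, 0.004, 0.2, 0, -1], [-0.116, 0.004, 0.29, 0, -1], [-0.116, 0.004, 0.326, 0, -1], [-0.116, 0.004, 0.326, 0, -1]]}}

```text
clock: 2.08
tool_pos: [0.6405, 0.2449, 0.0545]
orientation: [[-0.975, -0.223, -0.003], [-0.223, 0.975, -0.001], [0.003, -0.0, -1.0]]
force: [0.2, 0.5, 0.2]
opening: 0.0004
grasp_force: 0.0
```

```bash
python3 - <<'E'
from h import *
from plant import ctrl
s=ctrl.state(); print(s["clock"],s["tool_pos"],s["force"],to(s,[*loc(CH,.160),.035],CH[1]))
E
```

```text
2.075 [0.64052868 0.24493837 0.0544555 ] [0.1575741  0.45446768 0.19305423] ([-0.0073, -0.0082, 0.0389], np.float64(-0.0))
```

{"fn": "servo_tool", "kwargs": {"plan": [[-0.006, -0.008, 0.01, 0, -1], [-0.006, -0.008, 0.022, 0, -1], [-0.006, -0.008, 0.03, 0, -1], [-0.006, -0.008, 0.036, 0, -1], [-0.006, -0.008, 0.036, 0, -1]]}}

```text
clock: 2.7
tool_pos: [0.6498, 0.2427, 0.0418]
orientation: [[-0.975, -0.223, 0.009], [-0.223, 0.975, 0.003], [-0.009, 0.0, -1.0]]
force: [3.0, 0.4, 7.2]
opening: -0.0
grasp_force: 3.4
```

{"fn": "servo_tool", "kwargs": {"plan": [[0.004, 0, 0.006, 0, -1], [0.008, 0, 0.01, 0, -1], [0.008, 0, 0.01, 0, -1]]}}

```text
clock: 3.08
tool_pos: [0.6506, 0.243, 0.0401]
orientation: [[-0.975, -0.223, 0.019], [-0.223, 0.975, 0.005], [-0.02, 0.001, -1.0]]
force: [8.3, 1.1, 10.6]
opening: 0.0008
grasp_force: 6.3
```

```bash
python3 - <<'E'
from h import *
from plant import ctrl
s=ctrl.state(); print(s["clock"],s["tool_pos"],s["qvel"].round(3),s["force"])
E
```

```text
3.075 [0.65055348 0.24299176 0.04009293] [-0.001  0.001 -0.001 -0.     0.007  0.   ] [ 8.33060151  1.08010077 10.58605837]
```

{"fn": "servo_tool", "kwargs": {"plan": [[-0.008, 0, 0.006, 0, -1], [-0.008, 0, 0.012, 0, -1], [-0.008, 0, 0.012, 0, -1]]}}

```text
clock: 3.45
tool_pos: [0.6537, 0.2438, 0.0337]
orientation: [[-0.975, -0.223, 0.017], [-0.223, 0.975, 0.005], [-0.018, 0.001, -1.0]]
force: [7.8, 1.4, 11.0]
opening: 0.0008
grasp_force: 6.5
```

```bash
python3 - <<'E'
from h import *
from plant import ctrl
s=ctrl.state(); print(s["clock"],s["tool_pos"],s["joint_pos"],s["force"])
c=ctrl.capture("wrist"); pickle.dump(c,open("w2.pkl","wb")); cv2.imwrite("pics/w2.png",c["frame"])
E
```

```text
3.45 [0.65369211 0.24376331 0.03370298] [ 3.21581248e-01  4.73818073e-01  1.72427834e+00 -8.95028523e-04
  9.25786244e-01 -1.47340208e+00] [ 7.81249417  1.35976364 10.98589668]
```

View pics/w2.png

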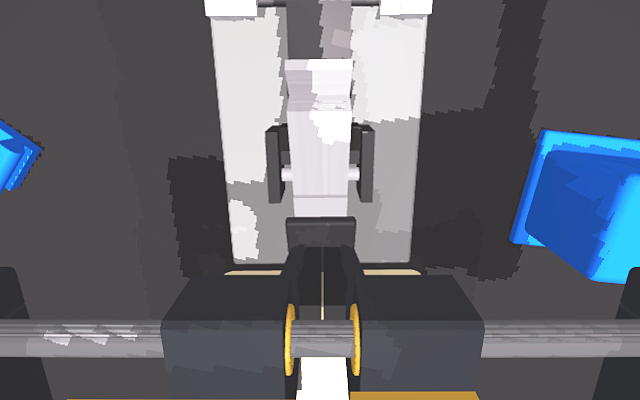

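The pad at (320,235) is pressed about 11 mm down, past the 7 to 9 mm that clears the hook. I'll lift off and check the pack.

{"fn": "servo_tool", "kwargs": {"plan": [[0.0, 0, -0.04, 0, -1], [0.0, 0, -0.12, 0, -1], [0.1, 0, -0.24, 0, -1], [0.22, 0, -0.34, 0, 0.5], [0.26, 0, -0.34, 0, 0.5]]}}

```text
clock: 4.12
tool_pos: [0.5184, 0.2128, 0.2001]
orientation: [[-0.975, -0.223, 0.004], [-0.223, 0.975, 0.001], [-0.004, 0.001, -1.0]]
force: [0.2, 0.3, 0.3]
opening: 0.0182
grasp_force: 0.0
```

```bash
python3 - <<'E'
from h import *
from plant import ctrl
s=ctrl.state(); print(s["clock"],s["tool_pos"],s["qvel"].round(3),s["force"])
c=ctrl.capture("wrist"); pickle.dump(c,open("w3.pkl","wb")); cv2.imwrite("pics/w3.png",c["frame"])
print(to(ctrl.state(),[*loc(CH,.026),.033],CH[1]))
E
```

```text
4.125 [0.51842749 0.21282393 0.20011841] [ 0.068 -0.763  0.572 -0.     0.214  0.068] [0.18600137 0.26659433 0.29443373]
([-0.0, -0.0006, 0.3369], np.float64(-0.0))
```

View pics/w3.png

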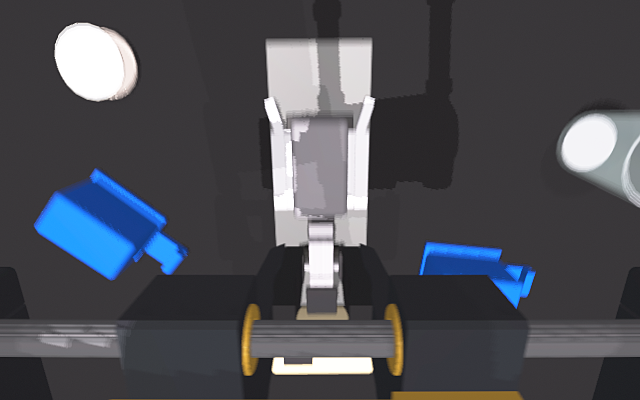

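The wrist picture shows the apron edge at row 39, the lead-in tips at row 98, and the pack top from about (293,117) to (348,210). I'll ray-cast these.

```bash
python3 - <<'E'
from h import *
c=load("w3.pkl")
a=CH[1];R=np.array([[np.cos(a),np.sin(a)],[-np.sin(a),np.cos(a)]])
for n,uv,z in [("apL",(266,39),.012),("apR",(372,39),.012),("tipL",(268,98),.025),("tipR",(372,98),.025),("wallend",(283,208),.0255),("packTL",(293,117),.07),("packTR",(348,117),.07),("packBL",(297,210),.07),("packBR",(347,210),.07),("wallR",(366,208),.0255)]:
    print(n,(R@(onz(c,uv,z)[:2]-CH[0])*1000).round(1))
E
```

```text
apL [-84.  -46.4]
apR [-83.9  43.6]
tipL [-36.1 -45. ]
tipR [-36.   43.8]
wallend [ 63.2 -35.5]
packTL [-24.  -20.6]
packTR [-24.   20.4]
packBL [ 49.4 -19.2]
packBR [49.5 21.1]
wallR [63.3 42.2]
```

{"fn": "servo_tool", "kwargs": {"plan": [[0, 0, 0.06, 0, 0.6], [0, 0, 0.12, 0, 0.6], [0, 0, 0.18, 0, 0.6], [0, 0, 0.2, 0, 0.6], [0, 0, 0.2, 0, 0.6]]}}

```text
clock: 4.8
tool_pos: [0.5183, 0.2126, 0.0963]
orientation: [[-0.975, -0.223, -0.001], [-0.223, 0.975, -0.0], [0.002, -0.0, -1.0]]
force: [0.6, -0.4, 0.7]
opening: 0.0701
grasp_force: 0.0
```

```bash
python3 - <<'E'
from h import *
from plant import ctrl
s=ctrl.state(); print(s["clock"],s["tool_pos"],s["qvel"].round(3),s["opening"],to(s,[*loc(CH,.024),.033],CH[1]))
E
```

```text
4.8 [0.51832626 0.21258138 0.09634331] [-0.001 -0.02  -0.027  0.     0.001 -0.001] 0.07012954755759537 ([0.0119, 0.0003, 0.1267], np.float64(-0.0002))
```

{"fn": "servo_tool", "kwargs": {"plan": [[0.01, 0, 0.07, 0, 0.6], [0.01, 0, 0.126, 0, 0.6], [0.01, 0, 0.126, 0, 0.1], [0.01, 0, 0.126, 0, -0.4], [0.01, 0, 0.126, 0, -0.4]], "force": 40}}

```text
clock: 5.42
tool_pos: [0.5158, 0.2116, 0.0358]
orientation: [[-0.975, -0.224, 0.004], [-0.224, 0.975, -0.0], [-0.003, -0.001, -1.0]]
force: [0.7, -0.9, 1.1]
opening: 0.044
grasp_force: 40.0
```

{"fn": "servo_tool", "kwargs": {"plan": [[0, 0, 0, 0, -0.4], [0, 0, 0, 0, -0.4]]}}

```text
clock: 5.68
tool_pos: [0.5158, 0.2116, 0.0358]
orientation: [[-0.975, -0.223, 0.004], [-0.223, 0.975, 0.0], [-0.004, -0.001, -1.0]]
force: [0.3, -3.5, 6.5]
opening: 0.0437
grasp_force: 40.0
```

```bash
python3 - <<'E'
from h import *
from plant import ctrl
s=ctrl.state(); print(s["clock"],s["tool_pos"],s["qvel"].round(3),s["opening"],s["force"],s["torque"],to(s,[*loc(CH,.024-.077),.033],CH[1]))
E
```

```text
5.675 [0.5158343  0.21160969 0.03581042] [ 0.     0.001 -0.    -0.001  0.001  0.   ] 0.043695492922644345 [ 0.29019775 -3.48925572  6.47338018] [-0.53410943 -0.05018194  0.11789988] ([0.1608, 0.0011, 0.005], np.float64(0.0))
```

{"fn": "servo_tool", "kwargs": {"plan": [[0.01, 0, -0.004, 0, -0.4], [0.04, 0, -0.004, 0, -0.4], [0.08, 0, -0.004, 0, -0.4], [0.12, 0, -0.004, 0, -0.4], [0.154, 0, -0.004, 0, -0.4]]}}

```text
clock: 6.3
tool_pos: [0.4374, 0.1945, 0.0358]
orientation: [[-0.975, -0.222, -0.0], [-0.222, 0.975, 0.001], [-0.0, 0.001, -1.0]]
force: [0.8, 0.8, 0.8]
opening: 0.0439
grasp_force: 40.0
```

{"fn": "servo_tool", "kwargs": {"plan": [[0, 0, 0, 0, -0.4], [0, 0, 0, 0, -0.4]]}}

```text
clock: 6.55
tool_pos: [0.4382, 0.1947, 0.0358]
orientation: [[-0.975, -0.223, -0.001], [-0.223, 0.975, 0.0], [0.001, 0.0, -1.0]]
force: [-1.3, -0.7, 2.3]
opening: 0.0436
grasp_force: 40.0
```

```bash
python3 - <<'E'
from h import *
from plant import ctrl
s=ctrl.state(); print(s["clock"],s["tool_pos"],s["opening"],s["force"],s["torque"])
c=ctrl.capture("scene"); pickle.dump(c,open("s2.pkl","wb"))
cv2.imwrite("pics/s2.png",cv2.resize(c["frame"][130:310,180:440],None,fx=3,fy=3,interpolation=cv2.INTER_CUBIC))
E
```

```text
6.55 [0.43816163 0.19467364 0.03578885] 0.04357803847679729 [-1.26564314 -0.66962753  2.30619606] [-0.04574579  0.13378195 -0.05242327]
```

View pics/s2.png

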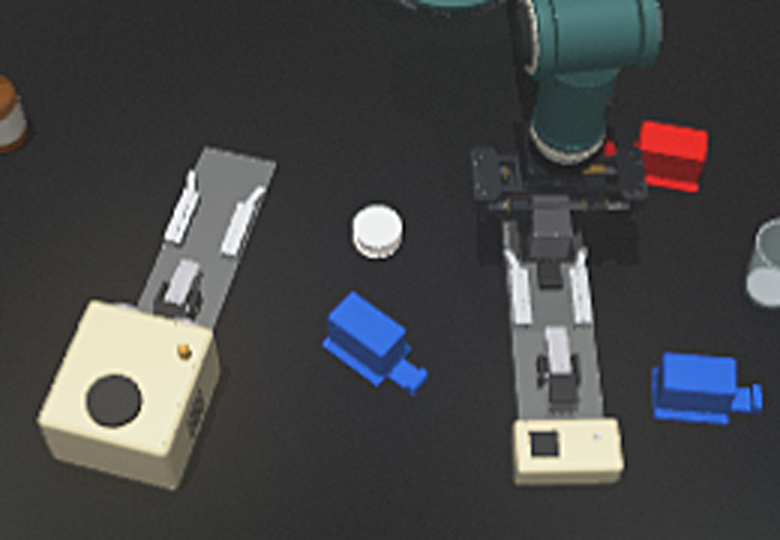

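The picture shows the pack held on the charger's apron, its body at about (550,225) and tongue at (550,270), clear of the lips. The spool at (378,230) is untouched. I'll lift and move over to the pump.

{"fn": "servo_tool", "kwargs": {"plan": [[0, 0, -0.06, 0, -0.4], [0, 0, -0.16, 0, -0.4], [0, 0, -0.24, 0, -0.4], [0, 0, -0.24, 0, -0.4]]}}

```text
clock: 7.1
tool_pos: [0.4417, 0.1956, 0.1588]
orientation: [[-0.975, -0.223, 0.007], [-0.223, 0.975, 0.003], [-0.007, 0.001, -1.0]]
force: [0.0, -0.2, -3.3]
opening: 0.0433
grasp_force: 40.0
```

```bash
python3 - <<'E'
from h import *
from plant import ctrl
s=ctrl.state(); print(s["clock"],s["tool_pos"],s["opening"],s["force"],s["torque"],to(s,[*loc(PU,-.065),.15],PU[1]))
E
```

```text
7.1 [0.44171415 0.19563847 0.15884722] 0.043318758972519945 [ 0.01986174 -0.24051187 -3.27182654] [ 0.05984055  0.01407569 -0.02706985] ([0.2244, -0.717, 0.0152], np.float64(0.1306))
```

{"fn": "servo_tool", "kwargs": {"plan": [[0.03, -0.09, 0, 0.02, -0.4], [0.07, -0.21, 0, 0.05, -0.4], [0.105, -0.33, 0, 0.08, -0.4], [0.14, -0.45, 0, 0.1, -0.4], [0.18, -0.57, 0, 0.12, -0.4]]}}

```text
clock: 7.72
tool_pos: [0.4133, -0.1034, 0.1534]
orientation: [[-1.0, 0.028, -0.003], [0.028, 1.0, 0.001], [0.003, 0.001, -1.0]]
force: [1.0, 0.1, -2.0]
opening: 0.0437
grasp_force: 40.0
```

```bash
python3 - <<'E'
from h import *
from plant import ctrl
s=ctrl.state(); print(s["clock"],s["tool_pos"],s["opening"],s["force"],s["torque"],to(s,[*loc(PU,-.065),.15],PU[1]))
E
```

```text
7.725 [ 0.41326717 -0.10336052  0.15335811] 0.04369301273673512 [ 1.00858895  0.11534321 -1.96445401] [-0.02326022 -0.0859066  -0.04606118] ([-0.0022, -0.1509, 0.0066], np.float64(0.0101))
```

{"fn": "servo_tool", "kwargs": {"plan": [[0, -0.08, 0, 0.01, -0.4], [0, -0.153, 0, 0.01, -0.4], [0, -0.153, 0, 0.01, -0.4], [0, -0.153, 0, 0.01, -0.4]]}}

```text
clock: 8.22
tool_pos: [0.4117, -0.1776, 0.1537]
orientation: [[-0.999, 0.048, -0.003], [0.048, 0.999, 0.002], [0.003, 0.002, -1.0]]
force: [-0.4, 0.0, -1.9]
opening: 0.0438
grasp_force: 40.0
```

```bash
python3 - <<'E'
from h import *
from plant import ctrl
s=ctrl.state(); print(s["clock"],s["tool_pos"],s["qvel"].round(3),s["opening"],s["force"],s["torque"],to(s,[*loc(PU,-.049),.15],PU[1]))
c=ctrl.capture("wrist"); pickle.dump(c,open("w4.pkl","wb"))
f=c["frame"].copy()
F=PU
P=[[*loc(F,x,y),z] for x,y,z in [(-.075,.046,.012),(-.075,-.046,.012),(-.027,.0395,.025),(-.027,-.0395,.025),(.07,.0315,.0255),(.07,-.0315,.0255)]]
for u,v in proj(c,P):
    cv2.circle(f,(int(round(u)),int(round(v))),3,(0,255,0),1)
cv2.imwrite("pics/w4.png",f)
E
```

```text
8.225 [ 0.41166018 -0.17757303  0.1537465 ] [ 0.02  -0.013  0.001 -0.001  0.005 -0.003] 0.04382124653349845 [-0.40225511  0.02140776 -1.94445077] [-0.03435454  0.00408785 -0.00400833] ([-0.0334, -0.0025, 0.0074], np.float64(0.0003))
```

View pics/w4.png

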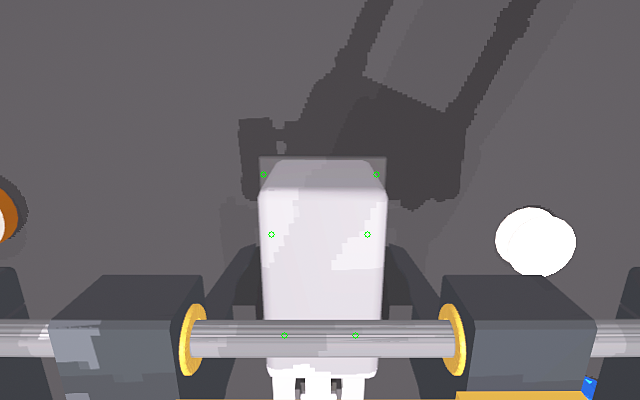

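The pack is held straight and centred at column 323, and it hides the rail beneath it. The funnel tolerance covers the frame error, so I'll set it down on the pump's apron.

{"fn": "servo_tool", "kwargs": {"plan": [[-0.03, -0.002, 0.06, 0, -0.4], [-0.03, -0.002, 0.14, 0, -0.4], [-0.03, -0.002, 0.2, 0, -0.4], [-0.03, -0.002, 0.22, 0, -0.4], [-0.03, -0.002, 0.22, 0, -0.4]]}}

```text
clock: 8.9
tool_pos: [0.4274, -0.1792, 0.0453]
orientation: [[-0.999, 0.046, -0.001], [0.046, 0.999, 0.001], [0.001, 0.001, -1.0]]
force: [-0.2, 1.4, -1.6]
opening: 0.0431
grasp_force: 40.0
```

```bash
cat > st.py <<'E'
from h import *
from plant import ctrl
s=ctrl.state(); a=PU[1]; R=np.array([[np.cos(a),np.sin(a)],[-np.sin(a),np.cos(a)]])
print(s["clock"],"rail xy mm",(R@(s["tool_pos"][:2]-PU[0])*1000).round(2),"z",s["tool_pos"][2]*1000,"F rail",(R@s["force"][:2]).round(2),s["force"][2].round(2),"T",s["torque"].round(2),"v",abs(s["qvel"]).max().round(3),"open",s["opening"])
print("to",to(s,[*loc(PU,-.049),.036],PU[1]))
E
python3 st.py
```

```text
8.9 rail xy mm [-49.85   0.35] z 45.296985652952785 F rail [-0.29  1.38] -1.58 T [ 0.04 -0.01 -0.02] v 0.027 open 0.04313559129725012
to ([-0.0017, -0.0007, 0.0186], np.float64(0.0012))
```

{"fn": "servo_tool", "kwargs": {"plan": [[0, 0, 0.01, 0.001, -0.4], [0, 0, 0.018, 0.001, -0.4], [0, 0, 0.018, 0.001, -0.4]]}}

```text
clock: 9.28
tool_pos: [0.4279, -0.1802, 0.037]
orientation: [[-0.999, 0.05, 0.0], [0.05, 0.999, -0.0], [-0.0, -0.0, -1.0]]
force: [0.9, 0.4, -1.6]
opening: 0.0437
grasp_force: 40.0
```

```bash
python3 st.py; python3 - <<'E'
from h import *
from plant import ctrl
c=ctrl.capture("side"); pickle.dump(c,open("d2.pkl","wb"))
cv2.imwrite("pics/d2.png",cv2.resize(c["frame"][170:300,280:480],None,fx=4,fy=4,interpolation=cv2.INTER_CUBIC))
E
```

```text
9.275 rail xy mm [-49.35  -0.65] z 36.96936406847993 F rail [0.87 0.45] -1.59 T [-0.04  0.02 -0.01] v 0.003 open 0.04370448026984751
to ([-0.0007, 0.0013, 0.0019], np.float64(-0.0004))
```

View pics/d2.png

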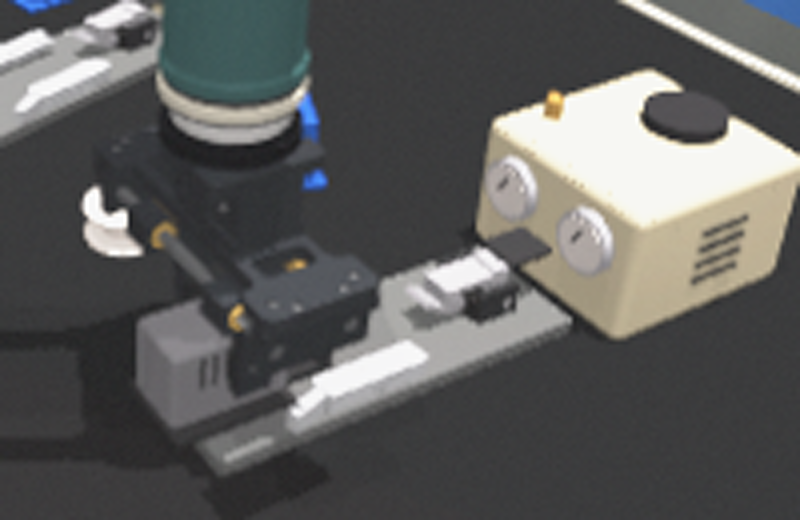

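The side picture shows the pack level on the pump's apron behind the lead-ins, with the near lead-in at about (310,400). Now the first slide.

{"fn": "servo_tool", "kwargs": {"plan": [[-0.01, 0.001, 0.003, 0, -0.4], [-0.03, 0.001, 0.003, 0, -0.4], [-0.05, 0.001, 0.003, 0, -0.4], [-0.07, 0.001, 0.003, 0, -0.4]]}}

```text
clock: 9.82
tool_pos: [0.4635, -0.1824, 0.0359]
orientation: [[-0.999, 0.049, 0.0], [0.049, 0.999, -0.002], [-0.0, -0.002, -1.0]]
force: [-3.6, -5.0, 3.8]
opening: 0.0431
grasp_force: 40.0
```

```bash
python3 st.py
```

```text
9.825 rail xy mm [-13.64  -1.05] z 35.8530578568156 F rail [-3.37 -5.16] 3.83 T [-0.69  0.57  0.04] v 0.159 open 0.043063073501875236
to ([0.0707, 0.0021, -0.0003], np.float64(-0.0001))
```

{"fn": "servo_tool", "kwargs": {"plan": [[-0.006, -0.004, 0, 0, -0.4], [-0.02, -0.004, 0, 0, -0.4], [-0.034, -0.004, 0, 0, -0.4], [-0.046, -0.004, 0, 0, -0.4], [-0.046, -0.004, 0, 0, -0.4]]}}

```text
clock: 10.45
tool_pos: [0.4871, -0.1847, 0.0358]
orientation: [[-0.999, 0.05, 0.003], [0.05, 0.999, -0.0], [-0.003, -0.0, -1.0]]
force: [1.9, -0.0, 2.4]
opening: 0.0436
grasp_force: 40.0
```

```bash
python3 st.py
```

```text
10.45 rail xy mm [10.04 -2.18] z 35.80369326423068 F rail [1.9  0.05] 2.41 T [ 0.13 -0.24 -0.05] v 0.008 open 0.04359428682496971
to ([0.1181, 0.0043, -0.0007], np.float64(-0.0004))
```

{"fn": "servo_tool", "kwargs": {"plan": [[-0.004, 0, 0, 0, -0.4], [-0.008, 0, 0, 0, -0.4], [-0.012, 0, 0, 0, -0.4], [-0.016, 0, 0, 0, -0.4], [-0.016, 0, 0, 0, -0.4]]}}

```text
clock: 11.08
tool_pos: [0.4935, -0.1849, 0.0358]
orientation: [[-0.999, 0.05, -0.0], [0.05, 0.999, 0.0], [0.0, 0.0, -1.0]]
force: [-3.3, -0.1, 7.0]
opening: 0.0436
grasp_force: 40.0
```

{"fn": "servo_tool", "kwargs": {"plan": [[-0.004, 0, 0, 0, -0.4], [-0.008, 0, 0, 0, -0.4], [-0.012, 0, 0, 0, -0.4], [-0.012, 0, 0, 0, -0.4]]}}

```text
clock: 11.58
tool_pos: [0.4995, -0.1852, 0.0358]
orientation: [[-0.999, 0.05, -0.0], [0.05, 0.999, 0.0], [0.0, 0.0, -1.0]]
force: [-1.9, 0.3, 7.9]
opening: 0.0435
grasp_force: 40.0
```

```bash
python3 st.py
```

```text
11.575 rail xy mm [22.47 -2.13] z 35.802670148645355 F rail [-1.9   0.23] 7.86 T [-0.03  0.28 -0.03] v 0.002 open 0.04354650499002291
to ([0.1429, 0.0042, -0.0004], np.float64(-0.0003))
```

{"fn": "servo_tool", "kwargs": {"plan": [[-0.004, 0, -0.002, 0, -0.4], [-0.008, 0, -0.003, 0, -0.4], [-0.01, 0, -0.003, 0, -0.4], [-0.01, 0, -0.003, 0, -0.4]]}}

```text
clock: 12.08
tool_pos: [0.5042, -0.1852, 0.0362]
orientation: [[-0.999, 0.05, -0.001], [0.05, 0.999, 0.001], [0.001, 0.0, -1.0]]
force: [-0.3, 0.8, -2.3]
opening: 0.0438
grasp_force: 40.0
```

{"fn": "servo_tool", "kwargs": {"plan": [[-0.004, 0, 0, 0, -0.4], [-0.008, 0, 0, 0, -0.4], [-0.01, 0, 0, 0, -0.4], [-0.01, 0, 0, 0, -0.4]]}}

```text
clock: 12.58
tool_pos: [0.5092, -0.1855, 0.0364]
orientation: [[-0.999, 0.049, -0.001], [0.049, 0.999, 0.0], [0.001, 0.0, -1.0]]
force: [-2.4, 0.8, -2.6]
opening: 0.0434
grasp_force: 40.0
```

{"fn": "servo_tool", "kwargs": {"plan": [[-0.004, 0, 0.001, 0, -0.4], [-0.008, 0, 0.001, 0, -0.4], [-0.01, 0, 0.001, 0, -0.4], [-0.01, 0, 0.001, 0, -0.4]]}}

```text
clock: 13.08
tool_pos: [0.514, -0.1858, 0.0361]
orientation: [[-0.999, 0.049, -0.001], [0.049, 0.999, 0.0], [0.001, 0.0, -1.0]]
force: [-5.5, 1.2, -0.5]
opening: 0.0436
grasp_force: 40.0
```

{"fn": "servo_tool", "kwargs": {"plan": [[-0.004, 0, 0, 0, -0.4], [-0.008, 0, 0, 0, -0.4], [-0.008, 0, 0, 0, -0.4]]}}

```text
clock: 13.45
tool_pos: [0.5192, -0.1862, 0.0362]
orientation: [[-0.999, 0.05, 0.001], [0.05, 0.999, -0.0], [-0.001, -0.0, -1.0]]
force: [-1.8, -0.1, -2.8]
opening: 0.0434
grasp_force: 40.0
```

{"fn": "servo_tool", "kwargs": {"plan": [[-0.003, 0, 0, 0, -0.4], [-0.006, 0, 0, 0, -0.4], [-0.006, 0, 0, 0, -0.4]]}}

```text
clock: 13.82
tool_pos: [0.5203, -0.1862, 0.0361]
orientation: [[-0.999, 0.049, -0.003], [0.049, 0.999, 0.0], [0.003, 0.0, -1.0]]
force: [-7.0, 0.4, 1.4]
opening: 0.0434
grasp_force: 40.0
```

```bash
python3 st.py
```

```text
13.825 rail xy mm [43.29 -2.1 ] z 36.115260288617456 F rail [-7.01  0.1 ] 1.39 T [-0.02  1.05 -0.  ] v 0.004 open 0.04335216343376434
to ([0.1846, 0.0041, 0.0007], np.float64(-0.0003))
```

{"fn": "servo_tool", "kwargs": {"plan": [[-0.003, 0, 0, 0, -0.4], [-0.006, 0, 0, 0, -0.4], [-0.006, 0, 0, 0, -0.4]]}}

```text
clock: 14.2
tool_pos: [0.5224, -0.1863, 0.0361]
orientation: [[-0.999, 0.049, -0.005], [0.049, 0.999, 0.001], [0.005, 0.0, -1.0]]
force: [-8.5, 0.1, 3.8]
opening: 0.0436
grasp_force: 40.0
```

{"fn": "servo_tool", "kwargs": {"plan": [[-0.002, 0, 0, 0, -0.4], [-0.004, 0, 0, 0, -0.4], [-0.004, 0, 0, 0, -0.4]]}}

```text
clock: 14.58
tool_pos: [0.5243, -0.1864, 0.0361]
orientation: [[-0.999, 0.049, -0.005], [0.049, 0.999, 0.001], [0.005, 0.001, -1.0]]
force: [-10.0, -0.3, 4.1]
opening: 0.0438
grasp_force: 40.0
```

{"fn": "servo_tool", "kwargs": {"plan": [[-0.002, 0, 0, 0, -0.4], [-0.004, 0, 0, 0, -0.4], [-0.004, 0, 0, 0, -0.4]]}}

```text
clock: 14.95
tool_pos: [0.526, -0.1864, 0.0361]
orientation: [[-0.999, 0.049, -0.005], [0.049, 0.999, 0.001], [0.005, 0.001, -1.0]]
force: [-10.4, -0.1, 4.2]
opening: 0.0437
grasp_force: 40.0
```

{"fn": "servo_tool", "kwargs": {"plan": [[-0.002, 0, 0, 0, -0.4], [-0.003, 0, 0, 0, -0.4], [-0.003, 0, 0, 0, -0.4]]}}

```text
clock: 15.32
tool_pos: [0.5273, -0.1865, 0.036]
orientation: [[-0.999, 0.049, -0.006], [0.049, 0.999, 0.001], [0.006, 0.001, -1.0]]
force: [-12.0, -0.9, 5.0]
opening: 0.0438
grasp_force: 40.0
```

{"fn": "servo_tool", "kwargs": {"plan": [[-0.002, 0, 0, 0, -0.4], [-0.003, 0, 0, 0, -0.4], [-0.003, 0, 0, 0, -0.4]]}}

```text
clock: 15.7
tool_pos: [0.5294, -0.1866, 0.0361]
orientation: [[-0.999, 0.049, -0.004], [0.049, 0.999, 0.001], [0.004, 0.001, -1.0]]
force: [-9.4, -0.6, 3.6]
opening: 0.0437
grasp_force: 40.0
```

{"fn": "servo_tool", "kwargs": {"plan": [[-0.001, 0, 0, 0, -0.4], [-0.002, 0, 0, 0, -0.4], [-0.002, 0, 0, 0, -0.4]]}}

```text
clock: 16.08
tool_pos: [0.5305, -0.1867, 0.0361]
orientation: [[-0.999, 0.049, -0.004], [0.049, 0.999, 0.001], [0.004, 0.0, -1.0]]
force: [-9.7, -0.6, 3.2]
opening: 0.0433
grasp_force: 40.0
```

{"fn": "servo_tool", "kwargs": {"plan": [[-0.001, 0, 0, 0, -0.4], [-0.002, 0, 0, 0, -0.4], [-0.002, 0, 0, 0, -0.4]]}}

```text
clock: 16.45
tool_pos: [0.5309, -0.1867, 0.0361]
orientation: [[-0.999, 0.049, -0.005], [0.049, 0.999, 0.001], [0.005, 0.001, -1.0]]
force: [-11.3, -0.2, 4.5]
opening: 0.0437
grasp_force: 40.0
```

{"fn": "servo_tool", "kwargs": {"plan": [[-0.001, 0, 0, 0, -0.4], [-0.002, 0, 0, 0, -0.4], [-0.002, 0, 0, 0, -0.4]]}}

```text
clock: 16.82
tool_pos: [0.5311, -0.1867, 0.0361]
orientation: [[-0.999, 0.049, -0.007], [0.049, 0.999, 0.001], [0.007, 0.001, -1.0]]
force: [-13.8, -0.0, 7.0]
opening: 0.0437
grasp_force: 40.0
```

The force fell from 12 to 9.4 N with a small jump forward, then rose stiffly. That matches the click followed by the buffer. I'll back off gently to see whether the hook holds.

{"fn": "servo_tool", "kwargs": {"plan": [[0.005, 0, 0, 0, -0.4], [0.01, 0, -0.001, 0, -0.4], [0.013, 0, -0.001, 0, -0.4], [0.013, 0, -0.001, 0, -0.4]]}}

```text
clock: 17.32
tool_pos: [0.5283, -0.1866, 0.0367]
orientation: [[-0.999, 0.05, 0.0], [0.05, 0.999, -0.0], [-0.001, -0.0, -1.0]]
force: [-1.6, -0.3, -4.4]
opening: 0.0439
grasp_force: 40.0
```

{"fn": "servo_tool", "kwargs": {"plan": [[0.004, 0, 0, 0, -0.4], [0.007, 0, 0, 0, -0.4], [0.007, 0, 0, 0, -0.4]]}}

```text
clock: 17.7
tool_pos: [0.528, -0.1868, 0.0374]
orientation: [[-0.999, 0.05, 0.007], [0.05, 0.999, -0.001], [-0.007, -0.001, -1.0]]
force: [7.8, 0.5, -10.9]
opening: 0.0438
grasp_force: 40.0
```

It stayed at 0.528 against a 7.8 N tug, so it is latched. I'll relax and release.

{"fn": "servo_tool", "kwargs": {"plan": [[-0.006, 0, 0.001, 0, -0.4], [-0.006, 0, 0.001, 0, -0.4], [-0.006, 0, 0.001, 0, 0.3], [-0.006, 0, 0.001, 0, 0.5], [-0.006, 0, 0.001, 0, 0.5]]}}

```text
clock: 18.32
tool_pos: [0.5278, -0.1868, 0.0365]
orientation: [[-0.999, 0.05, 0.001], [0.05, 0.999, -0.0], [-0.001, -0.0, -1.0]]
force: [-0.1, -0.9, -0.2]
opening: 0.0659
grasp_force: 0.0
```

{"fn": "servo_tool", "kwargs": {"plan": [[0, 0, 0, 0, 0.5], [0, 0, -0.05, 0, 0.5], [0, 0, -0.12, 0, 0.5], [0, 0, -0.24, 0, 0.5], [0.15, 0, -0.32, 0, 0.5]]}}

```text
clock: 18.95
tool_pos: [0.4764, -0.1853, 0.1903]
orientation: [[-0.999, 0.048, 0.008], [0.048, 0.999, -0.003], [-0.008, -0.003, -1.0]]
force: [-0.2, 0.6, 0.0]
opening: 0.0659
grasp_force: 0.0
```

{"fn": "servo_tool", "kwargs": {"plan": [[0.08, 0, 0, 0, 0.5], [0.08, 0, 0, 0, 0.5], [0.08, 0, 0, 0, 0.5]]}}

```text
clock: 19.32
tool_pos: [0.433, -0.182, 0.1858]
orientation: [[-0.999, 0.05, 0.001], [0.05, 0.999, -0.0], [-0.001, -0.0, -1.0]]
force: [-0.3, 0.6, 0.7]
opening: 0.066
grasp_force: 0.0
```

```bash
python3 - <<'E'
from h import *
from plant import ctrl
c=ctrl.capture("wrist"); s=ctrl.capture("scene")
f=np.hstack([cv2.resize(c["frame"],(384,240)),cv2.resize(s["frame"][150:300,170:410],(384,240))]); cv2.imwrite("pics/e.png",f)
# pack centre from wrist: print state only
st=ctrl.state(); print(st["clock"],st["tool_pos"],st["force"])
E
```

```text
19.425 [ 0.43338239 -0.18200882  0.18556703] [ 0.10219777 -0.45561211 -0.1704952 ]
```

View pics/e.png

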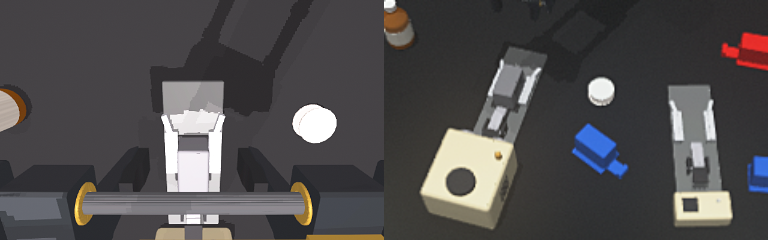

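The pack sits in the pump's rail, its body at about (508,88) in the scene half with the hook over its tongue. The charger is empty, the spool and bottle are in place, and the arm is clear.

```bash
python3 -c "
from plant import ctrl
print(ctrl.finish_job())"
```

```text
the job is handed in; nothing more can be done
None
```

The battery pack is out of the charger and clicked into the pump's rail; it held against a 7.8 N tug before I let go, and I handed the job in at about 19.4 s with the arm clear. The spool and reagent bottle look unmoved; the beaker was outside the last picture.

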